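# Shut the tilt-out bin and drop its latch bar into the keeper

### The arm

A 6-joint arm with a two-finger parallel gripper is mounted at the origin on the work surface. World frame = base frame: x ahead of the robot, y to its left, z up, the work surface at z = 0. Lengths are in mm, angles in rad, forces in N, time in s.
With the tool pointing down it reaches from about 350 to 775 mm from the base axis. Payload 5.5 kg.
Tool frame: the origin (TCP) lies at the very end of the fingers, on their centre line; the grasp point (between the pads) lies 19 mm behind it; y points along the fingers, x is the direction in which the jaws open and shut, and the axes are right-handed (so a half turn about y gives the same grasp; the last joint's range is limited). The gripper opens to 85 mm and grips with 20 to 120 N. Pads are 22 mm wide; open, the fingers measure 114 mm over their backs; the gripper's body (76 mm by 85 mm) begins 54 mm behind the grasp point. The pads swing forward as they close: fully open they stand 13 mm farther back than shut.
Start: joints at [-1.409, 0.313, 0.046, 1.304, 0, 1.431], TCP at [170.908, -549.056, 231.323] pointing down, gripper open.
Joint ranges: [-2.76, 2.76], [-0.86, 1.69], [-1.03, 1.26], [-2.2, 2.34], [-1.47, 1.5], [-3.14, 3.14]. Speed limits (rad/s): [2.57, 2.57, 3.14, 3.14, 3.14, 3.14].

### API

Orientations are given as a unit quaternion [x, y, z, w].
In Python, from plant import arm gives the robot as it stands.
- The arm moves only by the shell command python3 -m pendant 'ROWS' [OPENING] [FORCE]. ROWS is JSON, a list that holds one entry, the list of rows, each a list of 6 numbers: the shift along the tool's x, y, z in m, then the turn, a rotation vector about the tool's x, y, z in rad. In form: [[[tx, ty, tz, wx, wy, wz], ...]]. A call has 1 to 20 rows; each row is the pose to reach, as a shift and turn from the pose commanded when the call began, along the tool's axes at that moment; what a row does not reach only later rows make up. A row lasts 1/8 s, in which the tool goes at most 62.5 mm and 10.7 degrees, less where a joint would pass 70% of its speed; a pose out of reach is approached as far as the arm can. A call with a gripper value outside its range is refused whole. OPENING is the gripper's target within -1 to 1 (fully open at 1, half-way at 0, shut at -1), set as the call begins (- or left out, the last holds). The fingers move at their own pace and stop on an object; FORCE is the grip in N (left out, the last holds). Time passes only in rows, so rows that repeat a pose let the fingers close. It gives the time, the measured TCP pose, the force and the opening at its end, in the units of the state.
- arm.read_state(): the state, without advancing time (a new reading comes with each control period).
- arm.get_image(name): name is "scene" or "top" or "wrist"; returns a dict with "frame" (420x560x3 uint8, red, green, blue), "fx", "fy", "cx", "cy" (pixels), "k1" (the pictures are not rectified: a ray, as slopes to the right and down, at radius r is drawn at 1 + k1 r^2 times it, then the intrinsics apply), "rvec" (rotation vector, rad) and "tvec" (3), from world to camera coordinates, as OpenCV has them. Camera axes: x right, y down, z forward; pixel columns grow to the right and rows downward; lengths in mm; the calibration is good to about 2 mm. A picture is of the moment at which its call begins. There is no depth.
- arm.finish_job(): hands the job in, once; it reports no verdict.
The state is a dict: "clock": time; "joints": joint angles; "qd": joint speeds; "joint_torque": joint torques, N m; "ee_pos": TCP position; "ee_rot": TCP orientation; "force": force on the tool from outside, world axes, zero at the start; "wrist_torque": the same for the moment, N m; "width": finger opening in mm.
Only numpy, scipy, OpenCV 4.12 (cv2) and the standard library are available. Lean on these libraries where they do the work, as an engineer would, in place of code of your own. Each camera call takes 0.05 s, during which the arm holds its last target.

### The job

Shut the sprung tilt-out potato bin and latch it: lift the steel latch bar by its upright black disc grip, push the bin shut with it so that the bar's tooth passes over the keeper's lip, and let the tooth drop all the way down into the keeper's notch so that the bin stays shut when you let go. Go gently, feeling for the notch rather than ramming the bar against the keeper, and do not disturb the things standing around.

Things in the scene. Friction and masses are not known exactly. Their poses are not given: they have to be found in the camera images.
- bin: Wooden counter-top bin, fixed, 250 deep (x) by 300 wide (y) by 160 high. Origin: centre of its underside on the counter; -x is its front, z up. Its flat top is 160 above the origin. In its front stands the tilt-out tray; on its top, behind the tray, are the latch bar and keeper, along the line y = 0.
- tray (a joint): Angle (rad) of the tray front about a hinge along the bin's y at bin x = -108, z = 20 mm. 0: upright (shut); positive: top leans out to -x; goes in to -0.1 at most. A spring opens it, damped: some 3 to 7 N at the top edge to push it shut; unlatched it springs open to 0.2 or more. Starts at 0.33 to 0.45.
- latch_bar: Steel bar 20 wide, 10 thick, hinged to the tray's top 165 mm above the tray's hinge. Origin: that pivot; x along the bar to its tooth, y the pivot axis (as the bin's y), z up. Falls by its weight; hangs at most 0.25 rad below square to the tray. Ends at x = 125; tooth 10 long (x), 18 wide, points down to z = -25. Tray at 0 and bar level: tooth just meets the bin's top at keeper origin.
- bar_grip (a point): Centre of the black grip on the bar (bar x = 55, z = 32): an upright round disc, 20 across and 14 thick, its flat faces looking to bar +y and -y, on a neck 8 wide and 8 thick that rises from the bar. Pinch the disc across its flat faces, from above. Nothing else stands within 40 mm beside it.
- bar_tooth (a point): Centre of the lower end of the bar's tooth (bar x = 120, z = -25).
- keeper: Two steel foot strips 70 long on the bin's top at y = -34 and 34. Origin: between them on the bin's top, at bin x = 12; axes as the bin's. Between them the strike is screwed tight with its notch up to 12 mm ahead of or behind the origin: not measured. From front to back: lip 15 thick, 14 high; notch 12.5 long, open down to the bin's top; back wall 8 thick, 38 high. Bar on keeper: under 12 N.
- sugar_bowl: White ceramic sugar bowl with lid, 88 across and 88 high, standing loose on the bin's top, to the -y side. Origin: centre of its underside.
- salt_shaker: Steel salt shaker, 42 across, 70 high, standing loose on the bin's top, to the +y side. Origin: centre of its underside.
- cruet: Glass oil cruet with stopper, 72 across and 163 high, loose on the counter to the left of the bin. Origin: centre of its underside.
- mug: Blue mug, 80 across and 95 high, loose on the counter to the right. Origin: centre of its underside.
- ladle: Black nylon ladle, 335 long, lying on the counter at the right of the bin. Origin: under its cup.

How it is judged (in metres and radians):
On the way, in this order (a step that is already met when the one before it is completed fails the run):
1. the tooth is lifted over the keeper, above its lip (z of bar_tooth in the frame of keeper above 0.011 m and x of bar_tooth in the frame of keeper above -0.022 m), for 0.05 s.
2. the tooth is down in the notch (z of bar_tooth in the frame of keeper below 0.004 m and x of bar_tooth in the frame of keeper above -0.0137 m), for 0.2 s.
At the end, for the whole second after the job is handed in: The tooth's lower end is within 4 mm of the bin's top, behind the keeper's lip (more than -13.7 mm along the keeper's x from its origin), the tray is within 0.1 rad of upright, and tray and bar are at rest (all of step 2 and value of joint tray below 0.1 rad and velocity of joint tray below 0.02 rad/s and linear speed of latch_bar below 0.01 m/s); the robot touches nothing.
It fails at once if the bar is pressed on the keeper with more than 12 N (contact force between latch_bar and keeper above 12 N).
It fails at once if a bystander is moved by more than 30 mm or tipped (distance of any of sugar_bowl, salt_shaker, cruet, mug, ladle from where it was at the start of the episode above 0.03 m or angle between any of sugar_bowl, salt_shaker, cruet, mug's own z axis and vertical above 0.4 rad).
It also fails if it takes over 58 s, if anything falls off the work surface, if the arm or the gripper's body presses on something with over 40 N, if the wrist force passes 120 N, or if a joint passes its speed limit or range.

## Working session

There is one attempt and no reset: what is moved stays moved. The work goes in short steps, Python scripts to look and compute and a shell command to move; the robot and the scene stay as the last step left them, time stands still between calls to the robot, and variables do not carry over. Pictures are saved under pics/ and viewed, and the job is handed in when it is done.

```bash
ls; mkdir -p pics; python3 - <<'E'
from plant import arm
import cv2
s=arm.read_state(); print(s)
for n in ["scene","top","wrist"]:
    d=arm.get_image(n); cv2.imwrite(f"pics/{n}0.png",d["frame"][:,:,::-1])
    print(n,{k:v for k,v in d.items() if k!="frame"})
E
```

```text
pics
{'clock': 0.0, 'joints': array([-1.40861667e+00,  3.14000558e-01,  4.49554786e-02,  1.30356523e+00,
        1.48038457e-05,  1.43117646e+00]), 'qd': array([-9.22563238e-04,  8.92045937e-04,  1.53564458e-04,  6.01896710e-05,
       -6.52833092e-04, -1.22168033e-03]), 'joint_torque': array([-3.06259069e-03, -4.80624604e+01,  2.98534226e+01,  1.94665196e-02,
       -2.65806166e-04, -1.05418820e-05]), 'ee_pos': array([ 170.8139068 , -548.51168614,  230.39915011]), 'ee_rot': array([-0.56902964,  0.419609  , -0.41869915,  0.56993383]), 'force': array([ 0.87418737, -0.15879654,  0.52943478]), 'wrist_torque': array([ 0.04143332, -0.03186409, -0.01434023]), 'width': 85.74818902778489}
scene {'fx': 459.0949192714273, 'fy': 459.0949192714273, 'cx': 280.393046453462, 'cy': 214.5586084112385, 'k1': -0.1100813829897039, 'rvec': array([ 2.42047495,  1.0567195 , -0.30410773]), 'tvec': array([-383.21103169, -272.72189082, 1520.45775942])}
top {'fx': 542.5570467988689, 'fy': 542.5570467988689, 'cx': 275.8708540810285, 'cy': 205.89152472027672, 'k1': -0.018765868772026545, 'rvec': array([ 2.16515281, -2.11079619,  0.1958095 ]), 'tvec': array([ -38.21245643,  583.540227  , 1458.89603845])}
wrist {'fx': 377.3884580275256, 'fy': 377.3884580275256, 'cx': 279.7539021609879, 'cy': 209.49727237531087, 'k1': -0.004801959875163544, 'rvec': array([-2.34426135,  1.72356606,  0.2436229 ]), 'tvec': array([-573.90403196,  -35.96088834,  378.12886205])}
```

View pics/scene0.png

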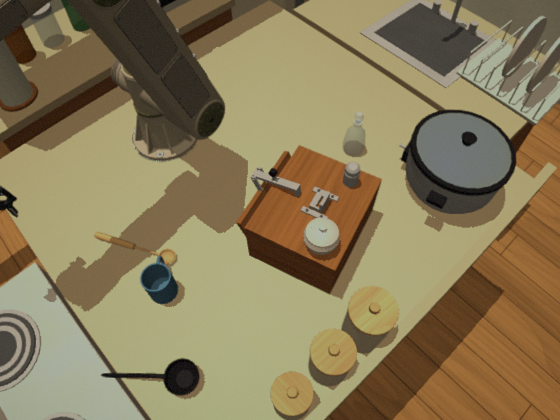

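View pics/top0.png

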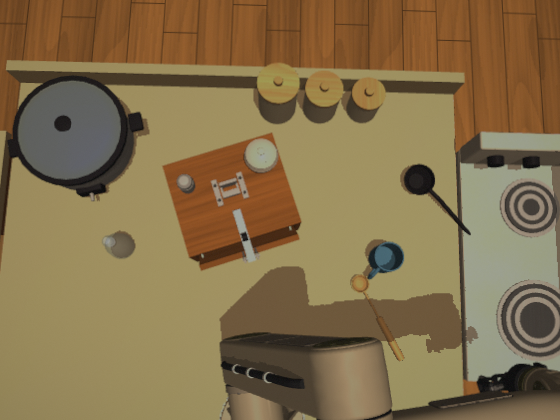

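View pics/wrist0.png

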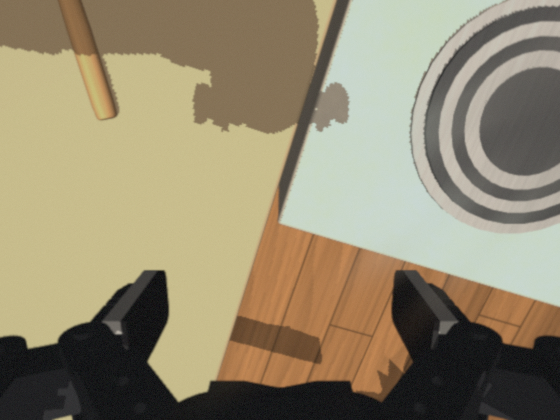

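The scene view shows the bin near (315,215), with the bar's pale strip at (275,183), its black grip at (272,173) and the keeper at (320,200). In the top view the bar runs from (252,258) to (238,212), with the keeper at (230,188). I'll enlarge both.

```bash
cat > h.py <<'E'
import numpy as np, cv2
from plant import arm
from scipy.spatial.transform import Rotation as R
def cam(n,save=None):
    d=arm.get_image(n)
    if save: cv2.imwrite(f"pics/{save}.png",d["frame"][:,:,::-1])
    return d
def proj(d,P):
    P=np.atleast_2d(np.asarray(P,float)); Rm=R.from_rotvec(d["rvec"]).as_matrix()
    c=P@Rm.T+d["tvec"]; s=c[:,:2]/c[:,2:]; r2=(s**2).sum(1,keepdims=True)
    s=s*(1+d["k1"]*r2); return s*[d["fx"],d["fy"]]+[d["cx"],d["cy"]]
def ray(d,uv):
    K=np.array([[d["fx"],0,d["cx"]],[0,d["fy"],d["cy"]],[0,0,1]])
    s=cv2.undistortPoints(np.array(uv,float).reshape(-1,1,2),K,np.array([d["k1"],0,0,0]))[:,0]
    Rm=R.from_rotvec(d["rvec"]).as_matrix()
    D=np.c_[s,np.ones(len(s))]@Rm; return -Rm.T@d["tvec"],D/np.linalg.norm(D,axis=1)[:,None]
def atz(d,uv,z):
    o,D=ray(d,uv); return o+D*((z-o[2])/D[:,2])[:,None]
def tri(obs):
    A=np.zeros((3,3));b=np.zeros(3)
    for d,uv in obs:
        o,D=ray(d,[uv]);M=np.eye(3)-np.outer(D[0],D[0]);A+=M;b+=M@o
    p=np.linalg.solve(A,b); return p,[proj(d,p)[0]-uv for d,uv in obs]
def crop(d,x0,y0,w,h,k,name):
    im=d["frame"][y0:y0+h,x0:x0+w,::-1]
    cv2.imwrite(f"pics/{name}.png",cv2.resize(im,None,fx=k,fy=k,interpolation=cv2.INTER_CUBIC))
E
python3 - <<'E'
from h import *
import pickle
t=cam("top");s=cam("scene");pickle.dump((t,s),open("c0.pkl","wb"))
crop(t,160,130,150,145,5,"t0c");crop(s,235,140,150,150,5,"s0c")
E
python3 - <<'E'
import cv2
for n in("t0c","s0c"):
    im=cv2.imread(f"pics/{n}.png");cv2.imwrite(f"pics/{n}.png",cv2.resize(im,None,fx=.8,fy=.8,interpolation=cv2.INTER_AREA))
E
```

```text
(no output)
```

View pics/t0c.png

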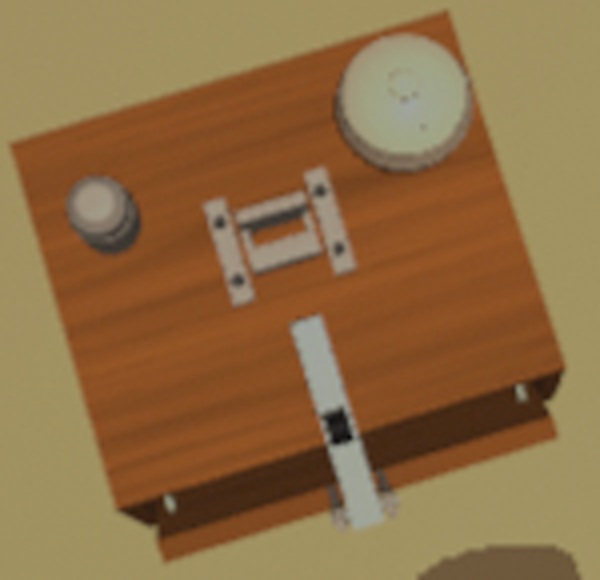

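View pics/s0c.png

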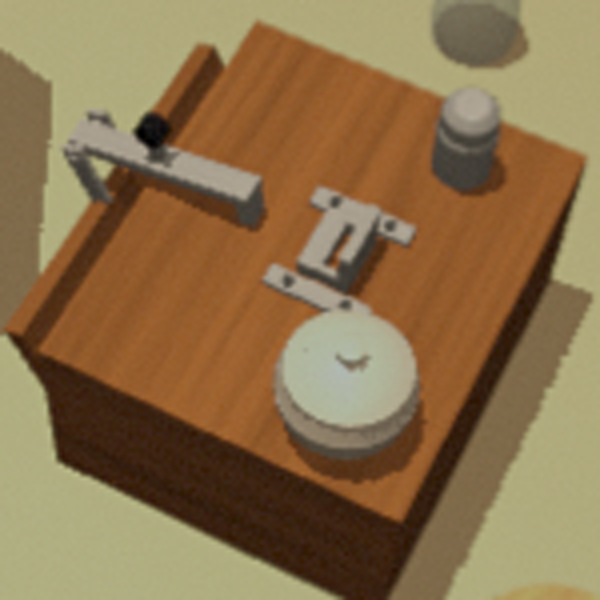

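```bash
cat > fit.py <<'E'
from h import *
import pickle
from scipy.optimize import least_squares
t,s=pickle.load(open("c0.pkl","rb"))
T=lambda p:np.array(p)/4+[160,130]-0.
S=lambda p:np.array(p)/4+[235,140]
B=lambda q,P:R.from_euler("z",q[2]).apply(np.atleast_2d(P))+[q[0],q[1],0]
cor=np.array([[125,150,160],[125,-150,160],[-125,-150,160],[-125,150,160]])
tc=T([(10,143),(450,10),(565,370),(118,508)]); sc=S([(585,155),(400,522),(260,20)])
def f(q): return np.r_[(proj(t,B(q,cor))-tc).ravel(),(proj(s,B(q,cor[[0,1,3]]))-sc).ravel()]
r=least_squares(f,[600,0,0.3]); q=r.x
if __name__=="__main__":
    print(q,r.fun.reshape(-1,2).round(1)); print("corners",B(q,cor).round(0))
    for d,F,n in((t,T,"top"),(s,S,"scene")):
        print(n,"cam", ray(d,[(280,210)])[0].round(0))
    k=lambda x,y,z:B(q,[[12+x,y,160+z]])
    inv=lambda p:R.from_euler("z",-q[2]).apply(p-[q[0],q[1],0])
    # strips corners, top view px
    for p in [(205,203),(226,199),(233,305),(254,297),(305,172),(325,167),(333,273),(356,267)]:
        print("strip",(inv(atz(t,[T(p)],164))-[12,0,160])[0].round(1))
E
python3 fit.py
```

```text
[5.96913441e+02 9.36554708e+01 3.28776081e-01] [[-0.2 -1.2]
 [-0.2 -0.8]
 [ 0.2 -1.2]
 [-0.8 -0.7]
 [-0.2 -0.3]
 [-1.5 -0.9]
 [-1.8 -1.1]]
corners [[667. 276. 160.]
 [764.  -8. 160.]
 [527. -89. 160.]
 [430. 195. 160.]]
top cam [ 328.   -8. 1537.]
scene cam [1010. -391. 1166.]
strip [32.7 40.5  4. ]
strip [31.2 26.8  4. ]
strip [-36.8  42.1   4. ]
strip [-35.8  27.8   4. ]
strip [ 33.2 -27.1   4. ]
strip [ 32.6 -40.4   4. ]
strip [-35.9 -25.1   4. ]
strip [-36.5 -40.4   4. ]
```

```bash
cat > bar.py <<'E'
from fit import *
def barpt(a,e,x,z,y=0):
    px,pz=-108-165*np.sin(a),20+165*np.cos(a)
    return np.array([px+x*np.cos(e)-z*np.sin(e),y,pz+x*np.sin(e)+z*np.cos(e)])
if __name__=="__main__":
    g,res=tri([(t,T((338,425))),(s,S((152,130)))]); inv=lambda p:R.from_euler("z",-q[2]).apply(p-[q[0],q[1],0])
    print("grip",g.round(1),"bin",inv(g).round(1),res)
    # bar corners: top end (x=125,z=5,y=+-10): top view (291,323) y+, (323,315) y-; grip centre
    obs=[(t,T((291,323)),125,5,10),(t,T((323,315)),125,5,-10),(t,T((338,422)),55,40,0),
         (s,S((262,180)),125,5,10),(s,S((248,203)),125,5,-10),(s,S((152,130)),55,32,0),(s,S((242,222)),125,-25,-9)]
    f2=lambda v:np.concatenate([proj(d,B(q,[barpt(v[0],v[1],x,z,y)+[v[2],v[3],0]]))[0]-uv for d,uv,x,z,y in obs]+[np.array(v[2:])/3])
    r2=least_squares(f2,[.4,.15,0,0]);v=r2.x
    print(v,r2.fun[:-2].reshape(-1,2).round(1))
    print("grip bin",barpt(v[0],v[1],55,32)+[v[2],v[3],0],"world",B(q,[barpt(v[0],v[1],55,32)+[v[2],v[3],0]]),"tooth bin",barpt(v[0],v[1],120,-25))
    # overlay
    for d,n,(x0,y0) in((t,"t",(160,130)),(s,"s",(235,140))):
        im=cv2.resize(d["frame"][y0:y0+145,x0:x0+150,::-1],None,fx=4,fy=4,interpolation=cv2.INTER_CUBIC).copy()
        def dr(P,c):
            uv=(proj(d,P)-[x0,y0])*4; cv2.polylines(im,[uv.astype(np.int32)],False,c,1,cv2.LINE_AA)
        off=np.array([v[2],v[3],0])
        for y in(-10,10): dr(B(q,[barpt(v[0],v[1],x,z,y)+off for x,z in((0,5),(125,5),(125,-25),(115,-25),(115,-5),(0,-5))]),(255,0,255))
        th=np.linspace(0,6.3,20)
        dr(B(q,[barpt(v[0],v[1],55+10*np.cos(w),32+10*np.sin(w),0)+off for w in th]),(0,255,255))
        for yc in(-34,34): dr(B(q,np.array([[12+35*a,yc+7*b,164] for a,b in((1,1),(1,-1),(-1,-1),(-1,1),(1,1))])),(0,255,0))
        dr(B(q,cor[[0,1,2,3,0]]),(255,255,0))
        cv2.imwrite(f"pics/ov_{n}.png",im)
E
python3 bar.py
```

```text
grip [480.1  54.7 206.5] bin [-123.1    0.8  206.5] [array([-0.40184585, -0.27205233]), array([-0.45472769,  0.09847135])]
[ 0.40991211  0.09678031 -0.50850463  0.51355471] [[-0.4 -0.3]
 [-0.8 -0.6]
 [-0.4  0.1]
 [-1.2 -0.1]
 [-1.3 -0.2]
 [-0.4 -0.2]
 [ 1.2  1.6]]
grip bin [-122.61525632    0.51355471  208.49558145] world [[480.69985533  54.55090306 208.49558145]] tooth bin [-51.90305311   0.         158.0432207 ]
```

View pics/ov_t.png

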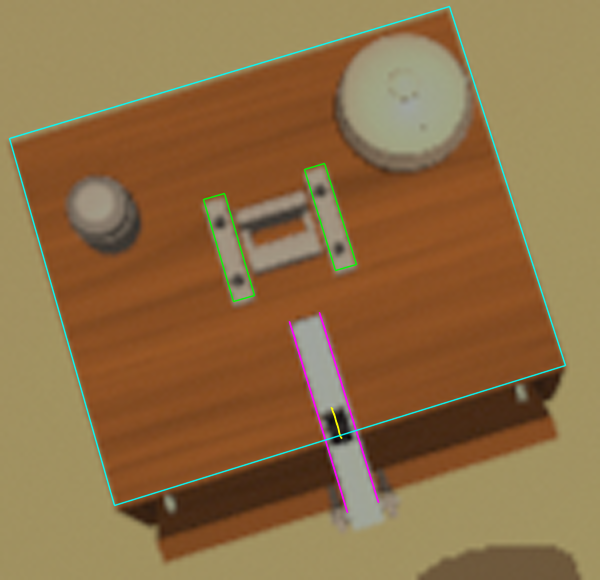

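View pics/ov_s.png

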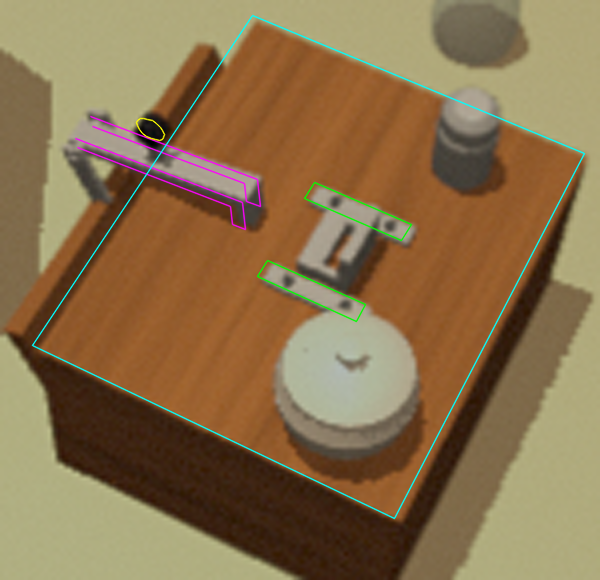

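```bash
cat > mv.py <<'E'
from bar import *
yaw=q[2]; by=np.array([-np.sin(yaw),np.cos(yaw),0]); bx=np.array([np.cos(yaw),np.sin(yaw),0])
def toolR(sign,e=0):
    # tool pitched with the bar elevation e
    y=np.array([0,0,-1.]); x=sign*by; M=np.c_[x,y,np.cross(x,y)]
    return R.from_rotvec(-e*by)*R.from_matrix(M)
def delta(tgt,Rt,st=None):
    st=st or arm.read_state(); Rc=R.from_quat(st["ee_rot"])
    return Rc.inv().apply(np.array(tgt)-st["ee_pos"])/1e3,(Rc.inv()*Rt).as_rotvec()
E
python3 - <<'E'
from mv import *
st=arm.read_state()
print(R.from_quat(st["ee_rot"]).as_matrix().round(3))
for s_ in(1,-1): 
    p,w=delta([480.5,54.5,300],toolR(s_)); print(s_,p.round(4),w.round(3))
inv=lambda p:R.from_euler("z",-q[2]).apply(p-[q[0],q[1],0])
print("bowl",inv(atz(t,[T((405,100))],240)),"salt",inv(atz(t,[T((97,203))],228)))
E
```

```text
[[ 0.297 -0.     0.955]
 [-0.955  0.001  0.297]
 [-0.001 -1.     0.   ]]
1 [-0.4841 -0.0687  0.475 ] [ 1.000e-03  3.115e+00 -0.000e+00]
-1 [-0.4841 -0.0687  0.475 ] [-0.    -0.027 -0.001]
bowl [[ 52.15004932 -98.02218735 240.        ]] salt [[ 49.00651438 101.58598039 228.        ]]
```

```bash
python3 -m pendant '[[[-0.03,-0.03,0.03,0,0,0],[-0.075,-0.06,0.075,0,0,0],[-0.115,-0.07,0.118,0,0,0],[-0.155,-0.07,0.16,0,0,0],[-0.195,-0.07,0.205,0,0,0],[-0.235,-0.07,0.25,0,0,0],[-0.275,-0.07,0.295,0,-0.01,0],[-0.315,-0.07,0.335,0,-0.01,0],[-0.355,-0.07,0.375,0,-0.02,0],[-0.395,-0.07,0.41,0,-0.02,0],[-0.43,-0.07,0.44,0,-0.027,0],[-0.46,-0.07,0.46,0,-0.027,0],[-0.484,-0.07,0.475,0,-0.027,0],[-0.484,-0.07,0.475,0,-0.027,0],[-0.484,-0.07,0.475,0,-0.027,0]]]' 1 20
python3 - <<'E'
from mv import *
import pickle
w=cam("wrist","w1");pickle.dump(w,open("w1.pkl","wb"))
p,ww=delta([480.5,54.5,300],toolR(-1)); print(p.round(4),ww.round(3),arm.read_state()["joints"].round(2))
E
```

```text
clock: 2.12
ee_pos: [480.4, 53.9, 301.2]
ee_rot: [0.575, -0.411, 0.411, -0.575]
force: [1.2, -0.3, 0.0]
width: 85.8
[-0.0008  0.0013  0.0004] [ 0.    -0.001  0.   ] [-0.05  0.12 -0.03  1.42 -0.    2.76]
```

View pics/w1.png

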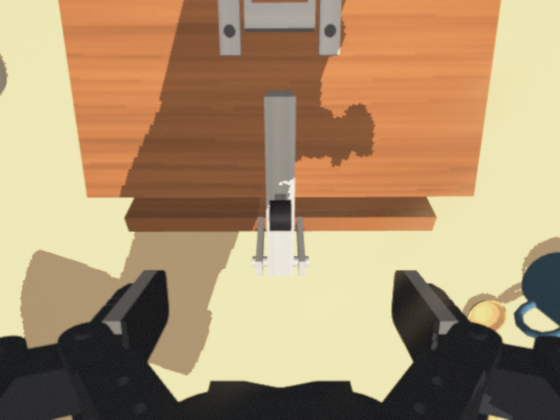

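The wrist view shows the grip at (281,215), with the bar centred in y. The keeper is cut off at the top edge. I'll shift forward to measure the notch.

```bash
python3 -m pendant '[[[0,0,0.05,0,0,0],[0,0,0.1,0,0,0],[0,0,0.1,0,0,0],[0,0,0.1,0,0,0]]]'
python3 - <<'E'
from mv import *
import pickle
w=cam("wrist","w2");pickle.dump(w,open("w2.pkl","wb"))
crop(w,190,0,180,240,3,"w2c")
E
```

```text
clock: 2.68
ee_pos: [574.7, 85.5, 300.9]
ee_rot: [0.575, -0.412, 0.411, -0.574]
force: [-1.2, -0.2, -0.3]
width: 85.4
```

View pics/w2c.png

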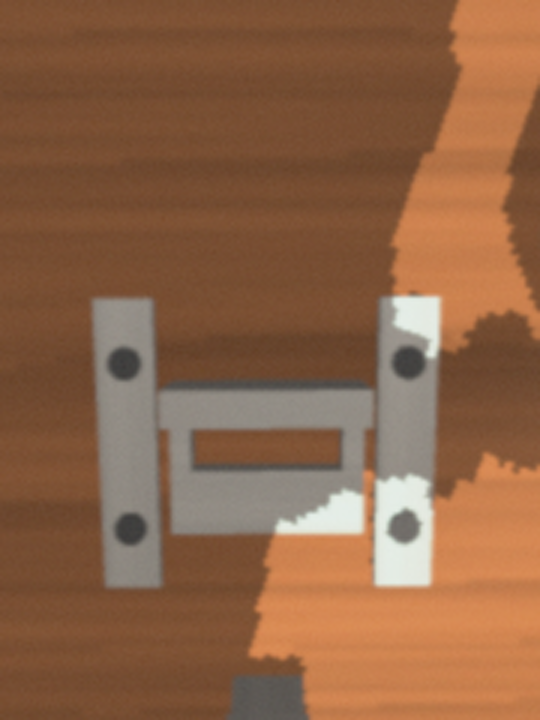

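```bash
python3 - <<'E'
from mv import *
import pickle
w=pickle.load(open("w2.pkl","rb"));w1=pickle.load(open("w1.pkl","rb"))
W=lambda p:np.array(p)/3+[190,0]
inv=lambda p:R.from_euler("z",-q[2]).apply(p-[q[0],q[1],0])-[12,0,160]
P=lambda p,z:inv(atz(w,[W(p)],160+z))[0].round(1)
print("strips z3",[P(p,3) for p in((93,298),(153,298),(440,296),(380,296),(105,587),(162,587),(375,586),(431,586))])
print("lip front z14",P((171,534),14),P((363,533),14)); print("lip back top",P((193,466),14),P((342,466),14))
print("lip back, bottom edge of dark",P((193,470),14))
print("wall front top z38",P((160,429),38),P((373,429),38)," back top",P((160,391),38),P((373,389),38))
print("bar end",P((233,676),0),P((303,675),0))
print("cam",ray(w,[(280,210)])[0])
obs=[(w1,np.array((281,215)))]
print("grip w1 at z208:",R.from_euler("z",-q[2]).apply(atz(w1,[(281,214)],216)-[q[0],q[1],0]))
print("strip z in w1", [inv(atz(w1,[p],163))[0].round(1) for p in((220,54),(240,54),(319,54),(340,54))])
E
```

```text
strips z3 [array([35.3, 41.4,  3. ]), array([35.3, 27.2,  3. ]), array([ 35.7, -40.8,   3. ]), array([ 35.7, -26.6,   3. ]), array([-35.2,  41.4,   3. ]), array([-35.2,  27. ,   3. ]), array([-34.9, -27.1,   3. ]), array([-34.9, -41.4,   3. ])]
lip front z14 [-19.3  23.3  14. ] [-19.1 -22.9  14. ]
lip back top [-3.  17.7 14. ] [ -3.  -17.6  14. ]
lip back, bottom edge of dark [-3.9 17.8 14. ]
wall front top z38 [ 8.2 23.  38. ] [  8.2 -22.5  38. ]  back top [16.2 22.8 38. ] [ 16.6 -22.3  38. ]
bar end [-60.    9.2   0. ] [-59.7  -9.1   0. ]
cam [640.57407536 107.86920914 442.32339279]
grip w1 at z208: [[-121.39515323   -0.63128297  216.        ]]
strip z in w1 [array([-34. ,  41.5,   3. ]), array([-34. ,  27.7,   3. ]), array([-34. , -26.8,   3. ]), array([-33.9, -41.3,   3. ])]
```

```bash
python3 - <<'E'
from mv import *
import pickle
w=pickle.load(open("w2.pkl","rb"));w1=pickle.load(open("w1.pkl","rb"))
crop(w1,220,80,120,200,3,"w1c")
E
```

```text
(no output)
```

View pics/w1c.png

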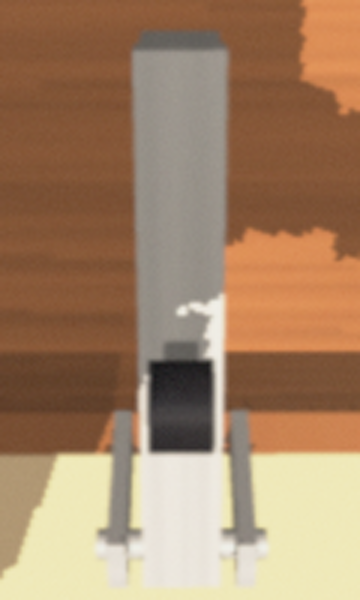

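```bash
python3 - <<'E'
from mv import *
import pickle
w=pickle.load(open("w2.pkl","rb"));w1=pickle.load(open("w1.pkl","rb"))
W=lambda p:np.array(p)/3+[220,80]
obs=[(w1,W((133,48)),125,5,10),(w1,W((228,48)),125,5,-10),(w1,W((140,32)),125,-25,9),(w1,W((218,32)),125,-25,-9),
 (t,T((291,323)),125,5,10),(t,T((323,315)),125,5,-10),
 (s,S((262,180)),125,5,10),(s,S((248,203)),125,5,-10),(s,S((152,130)),55,32,0),(w1,W((101,545)),0,0,16),(w1,W((262,545)),0,0,-16)]
for fix in(False,True):
    def f2(v):
        e=v[0]-.25 if fix else v[1]
        return np.concatenate([proj(d,B(q,[barpt(v[0],e,x,z,y)+[v[2],v[3],v[4]]]))[0]-uv for d,uv,x,z,y in obs]+[np.array(v[2:])/1])
    r2=least_squares(f2,[.4,.15,0,0,0]);v=r2.x; e=v[0]-.25 if fix else v[1]
    print(fix,v.round(3),r2.cost,r2.fun[:-3].reshape(-1,2).round(1).tolist())
    print("grip bin",(barpt(v[0],e,55,32)+v[2:]).round(1),"tooth",barpt(v[0],e,120,-25).round(1))
E
```

```text
False [ 0.407  0.115 -0.121 -0.04   0.281] 43.17635337744882 [[0.2, -0.7], [-0.2, -0.6], [0.9, 0.3], [0.1, 0.3], [-0.4, -0.7], [-0.7, -1.1], [-1.1, -0.5], [-1.2, -0.5], [-0.4, -0.3], [5.7, 0.2], [-6.8, 0.2]]
grip bin [-122.4   -0.   209.9] tooth [-51.2   0.  160.4]
True [ 0.399  2.49  -0.989 -0.082 -0.128] 46.4908515065882 [[-0.0, 0.0], [0.2, 0.0], [0.7, -0.7], [0.4, -0.6], [-0.4, -0.8], [-0.7, -1.2], [-1.2, -1.5], [-1.3, -1.5], [-0.8, -0.9], [5.8, -0.1], [-6.7, -0.1]]
grip bin [-1.235e+02 -1.000e-01  2.117e+02] tooth [-49.8   0.  165.1]
```

```bash
cat > way.py <<'E'
from mv import *
from scipy.optimize import fsolve
def ae(tx,tz): # tooth in keeper frame -> a,e
    return fsolve(lambda v:barpt(v[0],v[1],120,-25)[[0,2]]-[12+tx,160+tz],[.2,.1])
def tcp(a,e,off=16): # TCP point in bin frame holding the bar, 16 mm below disc centre along bar z
    return barpt(a,e,55,32-off)
def tw(a,e,off=16): return B(q,[tcp(a,e,off)])[0],toolR(-1,e)
E
python3 - <<'E'
from way import *
a0,e0=.403,.13
print("tooth0",barpt(a0,e0,120,-25)-[12,0,160],"grip",barpt(a0,e0,55,32))
p,Rt=tw(a0,e0,off=16); P2,_=tw(a0,e0,off=-50)
for x in(P2,p): d,w=delta(x,Rt); print(x.round(1),d.round(4),w.round(3))
ref=tcp(a0,e0)
for tx,tz in((-60,20),(-45,26),(-25,26),(-10,26),(0,26),(2,26),(2,14),(2,0)):
    a,e=ae(tx,tz); d=tcp(a,e)-ref; c=R.from_rotvec([e0,0,0]).inv().apply([0,-d[2],d[0]])
    print((tx,tz),"a,e",a.round(3),e.round(3),"dbin",d.round(1),"tool",c.round(1),"w",round(e-e0,3))
E
```

```text
tooth0 [-62.48138103   0.           2.5486681 ] grip [-122.32205026    0.          210.64147678]
[475.   52.1 260.2] [-0.0002  0.0413 -0.1049] [ 0.131 -0.001  0.   ]
[483.1  54.8 194.8] [-0.0002  0.1067 -0.0963] [ 0.131 -0.001  0.   ]
(-60, 20) a,e 0.388 0.264 dbin [-1.2  0.   7.8] tool [ 0.  -7.9 -0.2] w 0.134
(-45, 26) a,e 0.291 0.27 dbin [13.7  0.  13.4] tool [  0.  -11.5  15.3] w 0.14
(-25, 26) a,e 0.168 0.232 dbin [34.6  0.  16.1] tool [  0.  -11.5  36.4] w 0.102
(-10, 26) a,e 0.076 0.217 dbin [49.9  0.  17.2] tool [  0.  -10.6  51.7] w 0.087
(0, 26) a,e 0.016 0.214 dbin [60.   0.  17.5] tool [ 0.  -9.6 61.8] w 0.084
(2, 26) a,e 0.003 0.214 dbin [62.   0.  17.5] tool [ 0.  -9.3 63.8] w 0.084
(2, 14) a,e 0.0 0.116 dbin [65.   0.  12.5] tool [ 0.  -3.9 66. ] w -0.014
(2, 0) a,e -0.012 0.0 dbin [69.2  0.   6.2] tool [ 0.   2.8 69.5] w -0.13
```

```bash
python3 -m pendant '[[[0,0,-0.05,0.06,0,0],[0,0.02,-0.1,0.13,0,0],[0,0.04,-0.105,0.13,0,0],[0,0.04,-0.105,0.13,0,0],[0,0.04,-0.105,0.13,0,0]]]' -0.1 25
python3 - <<'E'
from way import *
import pickle
w=cam("wrist","w3");pickle.dump(w,open("w3.pkl","wb"))
p,Rt=tw(.403,.13); d,ww=delta(p,Rt);print(d.round(4),ww.round(3))
print("grip proj",proj(w,B(q,[barpt(.403,.13,55,42),barpt(.403,.13,55,32),barpt(.403,.13,125,5,10),barpt(.403,.13,125,5,-10)])).round(0))
E
```

```text
clock: 3.35
ee_pos: [476.9, 52.3, 263.1]
ee_rot: [-0.536, 0.383, -0.438, 0.612]
force: [0.9, -0.5, 0.6]
width: 38.3
[-0.0004  0.0684 -0.0028] [-0.003  0.     0.001]
grip proj [[279. 245.]
 [279. 238.]
 [262. 105.]
 [297. 105.]]
```

View pics/w3.png

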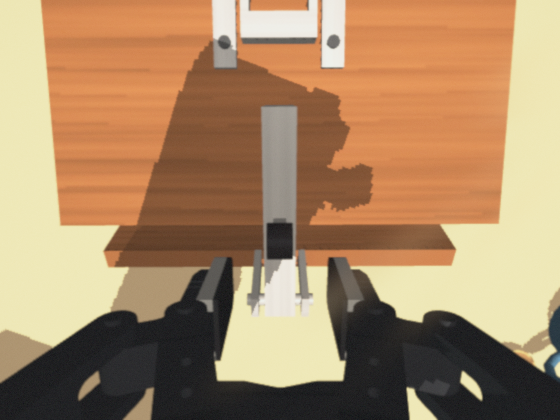

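The view fits the model: the grip is at (280,240) and the bar end at (262–297,106), as predicted. Next I descend around the disc.

```bash
python3 -m pendant '[[[0,0.02,-0.001,0,0,0],[0,0.04,-0.002,0,0,0],[0,0.058,-0.0025,0,0,0],[0,0.067,-0.0025,0,0,0],[0,0.067,-0.0025,0,0,0],[0,0.067,-0.0025,0,0,0]]]' -0.1 25
python3 - <<'E'
from way import *
w=cam("wrist","w4");cam("scene","s4"); 
p,Rt=tw(.403,.13); d,ww=delta(p,Rt);print(d.round(4),ww.round(3))
E
```

```text
clock: 4.15
ee_pos: [482.5, 54.7, 195.4]
ee_rot: [-0.536, 0.383, -0.438, 0.611]
force: [-0.2, 0.1, -0.2]
width: 38.9
[0.     0.0007 0.0007] [-0.001  0.     0.001]
```

View pics/w4.png

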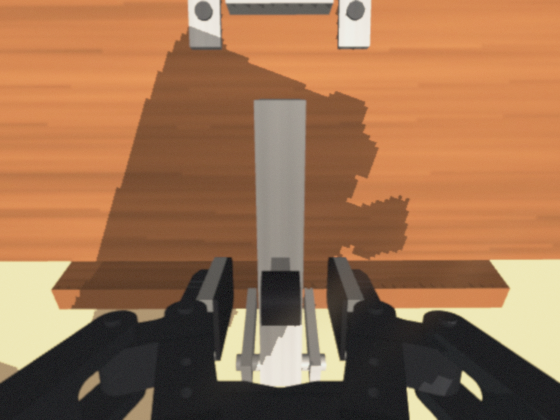

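The disc (280,297) is centred between the pads (v 257–355), so I'll close on it.

```bash
python3 -m pendant '[[[0,0,0,0,0,0],[0,0,0,0,0,0],[0,0,0,0,0,0],[0,0,0,0,0,0],[0,0,0,0,0,0]]]' -1 30
python3 - <<'E'
from way import *
w=cam("wrist","w5"); print(arm.read_state()["width"],arm.read_state()["force"])
E
```

```text
clock: 4.88
ee_pos: [482.1, 54.4, 195.0]
ee_rot: [-0.536, 0.383, -0.438, 0.611]
force: [0.5, -2.7, 6.0]
width: 13.2
13.38122773291324 [-0.54984565 -2.20870356  4.75790675]
```

View pics/w5.png

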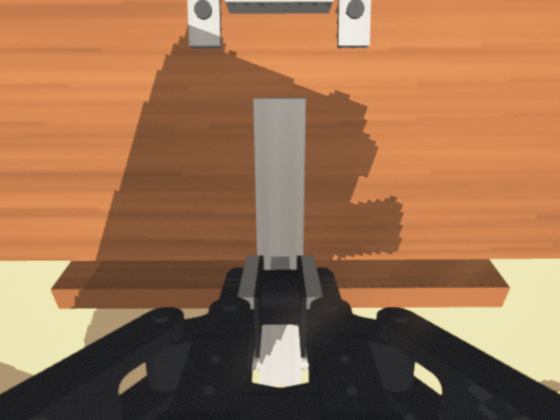

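Gripped (width 13.4 mm). Now I lift the tooth.

```bash
python3 -m pendant '[[[0,-0.002,0,0.034,0,0],[0,-0.004,0,0.067,0,0],[0,-0.006,0,0.1,0,0],[0,-0.008,0,0.134,0,0],[0,-0.0095,0.004,0.137,0,0],[0,-0.0105,0.008,0.139,0,0],[0,-0.0115,0.0153,0.14,0,0],[0,-0.0115,0.0153,0.14,0,0],[0,-0.0115,0.0153,0.14,0,0]]]'
python3 - <<'E'
from way import *
import pickle
a,e=ae(-45,26);p,Rt=tw(a,e); d,ww=delta(p,Rt);print(d.round(4),ww.round(3))
w=cam("wrist","w6");sc=cam("scene"); crop(sc,235,130,150,120,5,"s6c");print(arm.read_state()["width"])
tp=cam("top");crop(tp,160,130,150,145,4,"t6c")
E
```

```text
clock: 6.05
ee_pos: [493.6, 58.4, 207.1]
ee_rot: [-0.493, 0.353, -0.463, 0.647]
force: [-1.0, -5.6, -0.1]
width: 13.7
[-0.     -0.0003  0.0028] [ 0.001 -0.001  0.001]
13.617909369911125
```

View pics/w6.png

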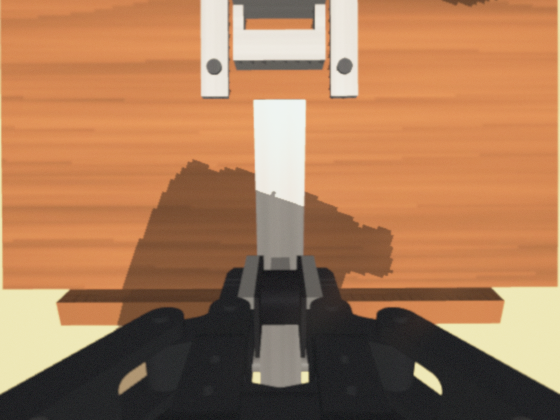

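View pics/s6c.png

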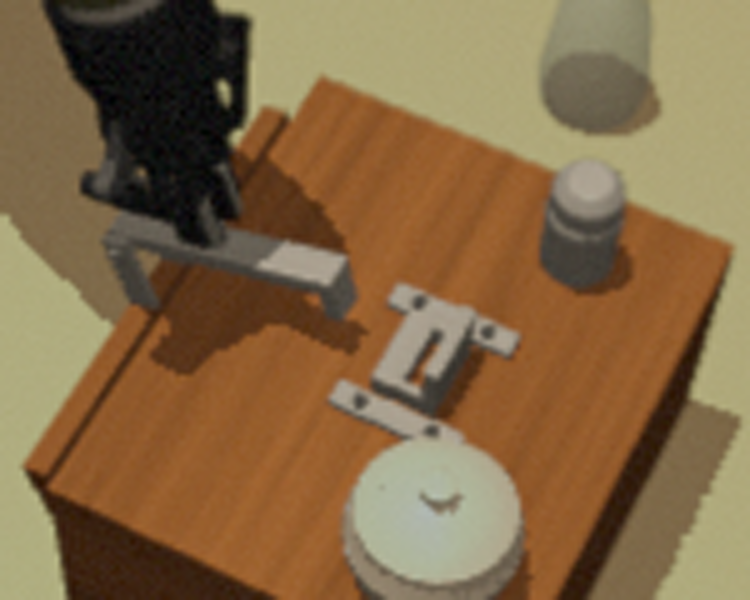

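```bash
cat > nxt.py <<'E'
from way import *
import sys
st=arm.read_state(); M=R.from_quat(st["ee_rot"])
# estimate tooth from TCP (bin frame), assuming rigid kinematics
pb=R.from_euler("z",-q[2]).apply(st["ee_pos"]-[q[0],q[1],0])
f=fsolve(lambda v:tcp(v[0],v[1])[[0,2]]-pb[[0,2]],[.2,.2])
e_t=-(R.from_euler("z",-q[2])*M*toolR(-1).inv()*R.from_euler("z",q[2])).as_euler("xyz")[1]
print("TCP bin",pb.round(1),"a,e",f.round(3),"tool e",round(e_t,3),"tooth",(barpt(*f,120,-25)-[12,0,160]).round(1),"F bin",R.from_euler("z",-q[2]).apply(st["force"]).round(1),"Tq",st["wrist_torque"].round(2),"w",round(st["width"],1),"t",round(st["clock"],2))
for k in range(1,len(sys.argv),2):
    tx,tz=float(sys.argv[k]),float(sys.argv[k+1]);a,e=ae(tx,tz);d,w=delta(*tw(a,e),st);print((tx,tz),(d*1e3).round(1),w.round(3))
E
python3 nxt.py -45 26 -35 26 -25 26 -15 26 -5 26 2 26
```

```text
TCP bin [-109.2    0.   207.1] a,e [0.308 0.267] tool e 0.269 tooth [-47.7   0.   24.7] F bin [-3.2 -5.4 -0.4] Tq [-1.14  0.54 -0.2 ] w 13.5 t 6.2
(-45.0, 26.0) [ 0.  -0.3  2.8] [ 0.001 -0.001  0.001]
(-35.0, 26.0) [-0.   1.  13.3] [-0.02  -0.001  0.001]
(-25.0, 26.0) [-0.   2.6 23.7] [-0.036 -0.001  0.001]
(-15.0, 26.0) [-0.   4.5 33.8] [-0.048 -0.001  0.001]
(-5.0, 26.0) [-0.   6.8 43.7] [-0.054 -0.001  0.001]
(2.0, 26.0) [-0.   8.6 50.5] [-0.055 -0.001  0.001]
```

```bash
python3 -m pendant '[[[0.0003,0.0003,0.004,-0.006,0,0],[0.0005,0.0006,0.009,-0.013,0,0],[0.0005,0.001,0.0135,-0.02,0,0],[0.0005,0.0018,0.0185,-0.028,0,0],[0.0005,0.0026,0.0235,-0.036,0,0],[0.0005,0.0036,0.0285,-0.042,0,0],[0.0005,0.0045,0.0335,-0.048,0,0],[0.0005,0.0045,0.0335,-0.048,0,0],[0.0005,0.0045,0.0335,-0.048,0,0]]]'; python3 nxt.py -10 26 -5 26 -2 26 0 26 2 26 4 26
```

```text
clock: 7.32
ee_pos: [524.1, 68.9, 210.9]
ee_rot: [-0.509, 0.365, -0.454, 0.634]
force: [-3.5, -5.3, -1.7]
width: 13.2
TCP bin [-7.690e+01  1.000e-01  2.109e+02] a,e [0.118 0.209] tool e 0.218 tooth [-16.8   0.   24.3] F bin [-5.  -3.8 -1.7] Tq [-1.02  0.97 -0.09] w 13.2 t 7.33
(-10.0, 26.0) [0.1 0.3 6.6] [-0.001 -0.001 -0.001]
(-5.0, 26.0) [ 0.1  1.3 11.6] [-0.003 -0.001 -0.001]
(-2.0, 26.0) [ 0.1  1.8 14.6] [-0.004 -0.001 -0.001]
(0.0, 26.0) [ 0.1  2.3 16.6] [-0.004 -0.001 -0.001]
(2.0, 26.0) [ 0.1  2.7 18.5] [-0.004 -0.001 -0.001]
(4.0, 26.0) [ 0.1  3.1 20.5] [-0.004 -0.001 -0.001]
```

```bash
python3 -m pendant '[[[0.0003,0.0003,0.0035,-0.001,0,0],[0.0005,0.0006,0.007,-0.002,0,0],[0.0005,0.0012,0.0105,-0.003,0,0],[0.0005,0.0016,0.0135,-0.004,0,0],[0.0005,0.0016,0.0135,-0.004,0,0],[0.0005,0.0016,0.0135,-0.004,0,0]]]'; python3 nxt.py -2 24 0 24 2 24 4 24;  python3 - <<'E'
from way import *
cam("wrist","w7");sc=cam("scene"); crop(sc,235,130,150,120,5,"s7c")
E
```

```text
clock: 8.07
ee_pos: [536.1, 73.1, 211.7]
ee_rot: [-0.51, 0.366, -0.452, 0.633]
force: [-4.4, -4.0, -2.2]
width: 13.3
TCP bin [-6.420e+01  1.000e-01  2.117e+02] a,e [0.041 0.204] tool e 0.212 tooth [-4.2  0.  24.7] F bin [-5.5 -2.4 -2.2] Tq [-0.94  1.3  -0.05] w 13.3 t 8.07
(-2.0, 24.0) [0.1 0.7 2.3] [-0.014 -0.001 -0.002]
(0.0, 24.0) [0.1 1.1 4.3] [-0.015 -0.001 -0.002]
(2.0, 24.0) [0.1 1.6 6.2] [-0.015 -0.001 -0.002]
(4.0, 24.0) [0.1 2.  8.2] [-0.015 -0.001 -0.002]
```

View pics/w7.png

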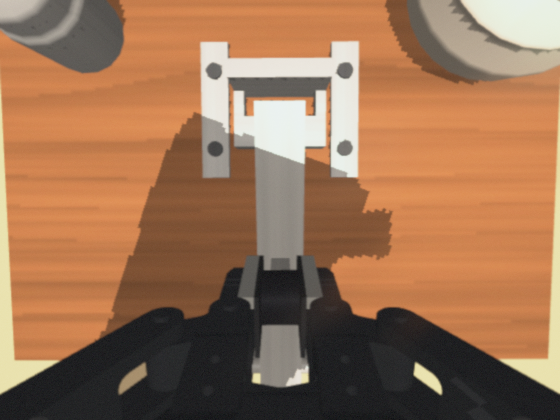

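View pics/s7c.png

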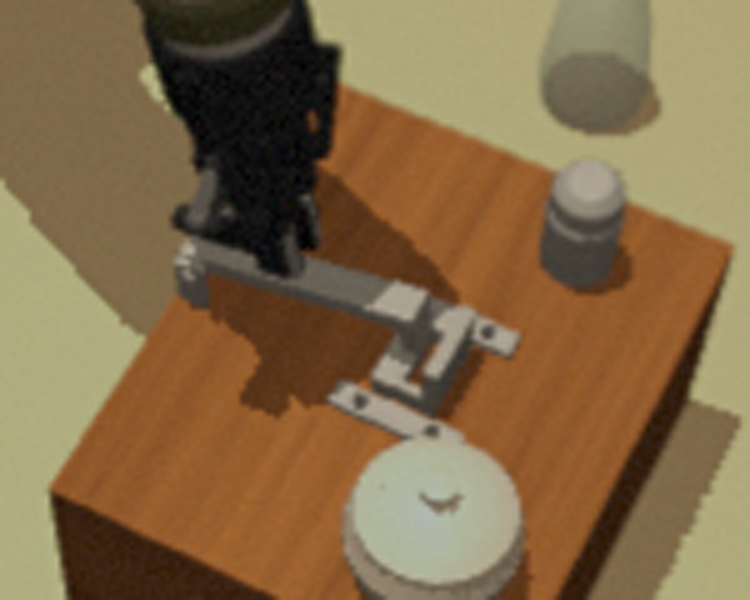

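```bash
cat > gap.py <<'E'
from way import *
import sys
# args: v_barend v_wallfront tooth_z e
w=cam("wrist")
vb,vw,tz,e=map(float,sys.argv[1:5])
inv=lambda p:(R.from_euler("z",-q[2]).apply(p-[q[0],q[1],0])-[12,0,160])[0]
zb=160+tz+30*np.cos(e)+5*np.sin(e)
pb=inv(atz(w,[(280,vb)],zb)); pw=inv(atz(w,[(280,vw)],198))
tooth=pb[0]+(-5*np.cos(e)+30*np.sin(e)); back=pb[0]+30*np.sin(e)
print("bar end",pb.round(1),"wall",pw.round(1),"tooth x",tooth.round(1),"back face lower x",back.round(1),"gap",(pw[0]-back).round(1))
E
python3 - <<'E'
from h import *
w=cam("wrist");crop(w,210,40,140,130,5,"w8c")
E
python3 gap.py 100 77 24.7 .204
```

```text
bar end [-5.5  0.2 55.1] wall [ 8.1  0.2 38. ] tooth x -4.3 back face lower x 0.6 gap 7.5
```

View pics/w8c.png

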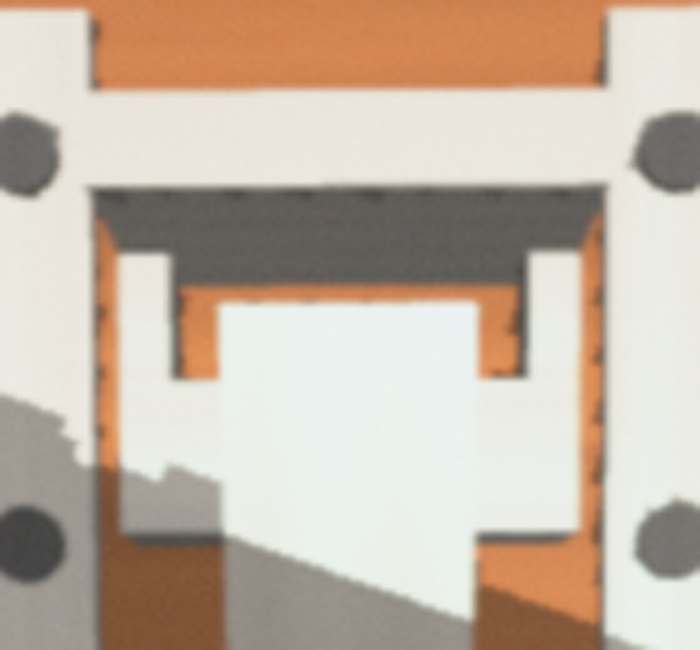

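```bash
python3 -m pendant '[[[0.0003,0.0004,0.002,-0.004,0,0],[0.0003,0.0008,0.004,-0.008,0,0],[0.0003,0.0014,0.0062,-0.012,0,0],[0.0003,0.0014,0.0062,-0.012,0,0],[0.0003,0.0014,0.0062,-0.012,0,0]]]'; python3 nxt.py 2 20 2 16 2 12;  python3 - <<'E'
from h import *
w=cam("wrist");crop(w,210,40,140,130,5,"w9c")
E
```

```text
clock: 8.9
ee_pos: [541.6, 75.0, 211.2]
ee_rot: [-0.514, 0.369, -0.45, 0.63]
force: [-4.6, -2.8, -2.8]
width: 13.6
TCP bin [-5.840e+01  2.000e-01  2.112e+02] a,e [0.008 0.192] tool e 0.199 tooth [ 1.3  0.  23.4] F bin [-5.3 -1.2 -2.8] Tq [-0.78  1.47 -0.02] w 13.6 t 8.9
(2.0, 20.0) [0.2 1.7 1.2] [-0.034 -0.001 -0.003]
(2.0, 16.0) [0.2 3.6 1.9] [-0.067 -0.001 -0.003]
(2.0, 12.0) [0.2 5.5 2.6] [-0.1   -0.001 -0.003]
```

View pics/w9c.png

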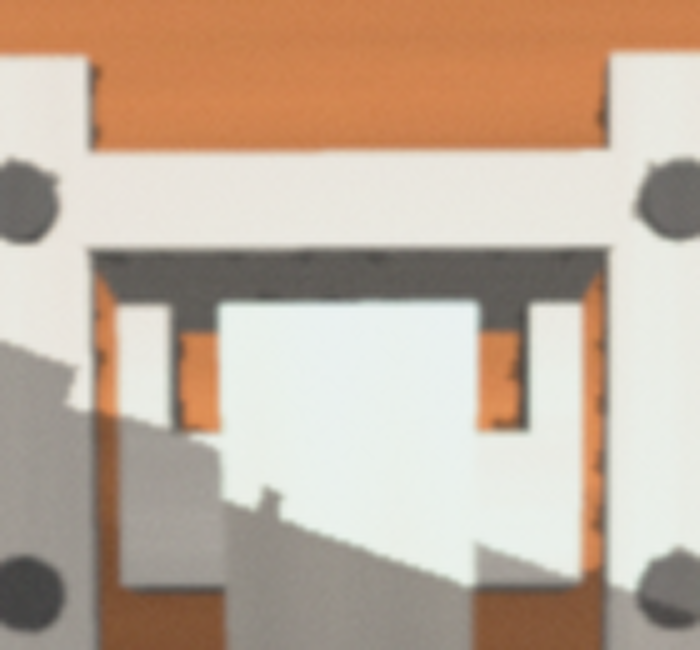

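```bash
python3 gap.py 100 89.6 23.4 .195; python3 -m pendant '[[[0.0002,0.001,0.0007,-0.017,0,0],[0.0002,0.0018,0.001,-0.034,0,0],[0.0002,0.0027,0.0014,-0.05,0,0],[0.0002,0.0036,0.0018,-0.067,0,0],[0.0002,0.0036,0.0018,-0.067,0,0],[0.0002,0.0036,0.0018,-0.067,0,0]]]'; python3 nxt.py 2 14 2 10 2 6 2 2;  python3 - <<'E'
from h import *
w=cam("wrist");crop(w,210,40,140,130,5,"w10c")
E
```

```text
bar end [ 0.4  0.2 53.8] wall [ 8.1  0.2 38. ] tooth x 1.3 back face lower x 6.2 gap 1.8
clock: 9.75
ee_pos: [543.9, 75.8, 208.0]
ee_rot: [-0.535, 0.384, -0.437, 0.612]
force: [-4.5, -2.1, -3.9]
width: 13.6
TCP bin [-5.59e+01  2.00e-01  2.08e+02] a,e [0.002 0.13 ] tool e 0.132 tooth [ 1.8  0.  15.7] F bin [-4.9 -0.5 -3.9] Tq [-0.62  1.29  0.05] w 13.6 t 9.75
(2.0, 14.0) [0.2 0.8 0.5] [-0.016 -0.    -0.003]
(2.0, 10.0) [0.2 2.7 1.4] [-0.049 -0.    -0.003]
(2.0, 6.0) [0.2 4.6 2.4] [-0.082 -0.    -0.003]
(2.0, 2.0) [0.2 6.6 3.4] [-0.115 -0.    -0.003]
```

View pics/w10c.png

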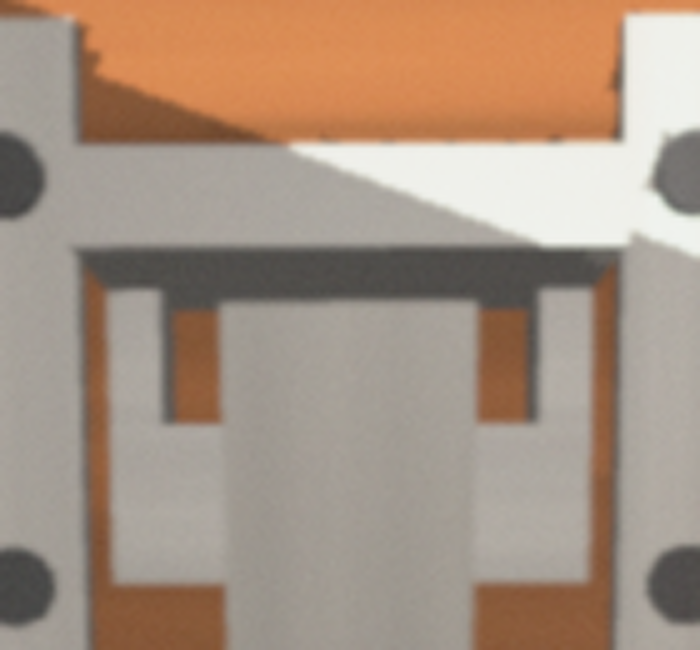

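```bash
python3 gap.py 99.8 89.4 15.7 .13; python3 -m pendant '[[[0,0.0005,0.0002,-0.01,0,0],[0,0.001,0.0004,-0.02,0,0],[0,0.0015,0.0007,-0.029,0,0],[0,0.002,0.0009,-0.038,0,0],[0,0.0027,0.0012,-0.049,0,0],[0,0.0027,0.0012,-0.049,0,0],[0,0.0027,0.0012,-0.049,0,0]]]'; python3 nxt.py 2 10 2 6 2 2 2 0
```

```text
bar end [ 3.   0.2 46.1] wall [ 8.2  0.2 38. ] tooth x 1.9 back face lower x 6.9 gap 1.3
clock: 10.72
ee_pos: [545.3, 76.3, 205.5]
ee_rot: [-0.55, 0.395, -0.427, 0.599]
force: [-5.9, -3.4, -4.9]
width: 13.3
TCP bin [-5.440e+01  2.000e-01  2.055e+02] a,e [-0.     0.082] tool e 0.082 tooth [ 1.7  0.  10. ] F bin [-6.7 -1.3 -4.9] Tq [-0.62  1.24  0.06] w 13.3 t 10.72
(2.0, 10.0) [0.2 0.  0.3] [ 0.    -0.    -0.003]
(2.0, 6.0) [0.2 1.9 1.3] [-0.033 -0.    -0.003]
(2.0, 2.0) [0.2 3.8 2.5] [-0.066 -0.    -0.003]
(2.0, 0.0) [0.2 4.7 3.1] [-0.082 -0.    -0.003]
```

The tooth end is at z = 10, below the 14 mm lip, with no upward force, so it's entering the notch. Lowering continues.

```bash
python3 -m pendant '[[[0,0.0005,0.0004,-0.009,0,0],[0,0.001,0.0007,-0.017,0,0],[0,0.0014,0.001,-0.025,0,0],[0,0.0019,0.0013,-0.033,0,0],[0,0.0024,0.0016,-0.041,0,0],[0,0.0024,0.0016,-0.041,0,0]]]'; python3 nxt.py 2 2 2 0
```

```text
clock: 11.48
ee_pos: [547.1, 76.9, 203.3]
ee_rot: [-0.562, 0.404, -0.419, 0.587]
force: [-5.8, -2.5, -4.6]
width: 13.3
TCP bin [-5.260e+01  2.000e-01  2.033e+02] a,e [-0.007  0.042] tool e 0.041 tooth [2.1 0.  5. ] F bin [-6.3 -0.5 -4.6] Tq [-0.66  1.19  0.04] w 13.3 t 11.47
(2.0, 2.0) [0.2 1.4 0.9] [-0.024 -0.    -0.003]
(2.0, 0.0) [0.2 2.3 1.5] [-0.041 -0.    -0.003]
```

```bash
python3 -m pendant '[[[0,0.0005,0.0003,-0.009,0,0],[0,0.001,0.0005,-0.017,0,0],[0,0.0014,0.0008,-0.025,0,0],[0,0.0019,0.001,-0.033,0,0],[0,0.0022,0.0012,-0.04,0,0],[0,0.0022,0.0012,-0.04,0,0]]]'; python3 nxt.py 2 0;  python3 - <<'E'
from h import *
w=cam("wrist");crop(w,210,40,140,130,5,"w11c")
sc=cam("scene"); crop(sc,235,130,150,120,5,"s11c")
E
```

```text
clock: 12.22
ee_pos: [548.3, 77.3, 201.2]
ee_rot: [-0.574, 0.412, -0.411, 0.576]
force: [-5.3, -2.1, -4.8]
width: 13.2
TCP bin [-5.130e+01  2.000e-01  2.012e+02] a,e [-0.011  0.004] tool e 0.001 tooth [1.9 0.  0.4] F bin [-5.7 -0.3 -4.8] Tq [-0.57  1.15 -0.01] w 13.2 t 12.22
(2.0, 0.0) [0.2 0.2 0.3] [-0.001 -0.    -0.003]
```

View pics/w11c.png

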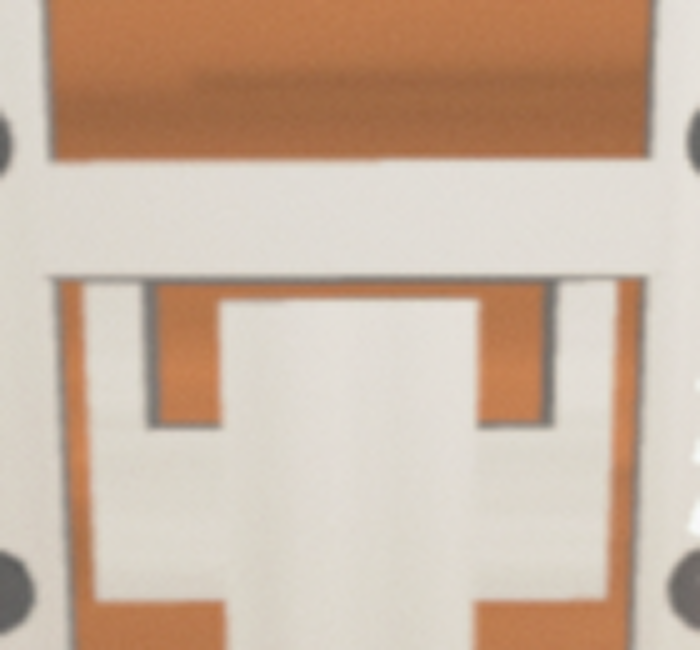

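View pics/s11c.png

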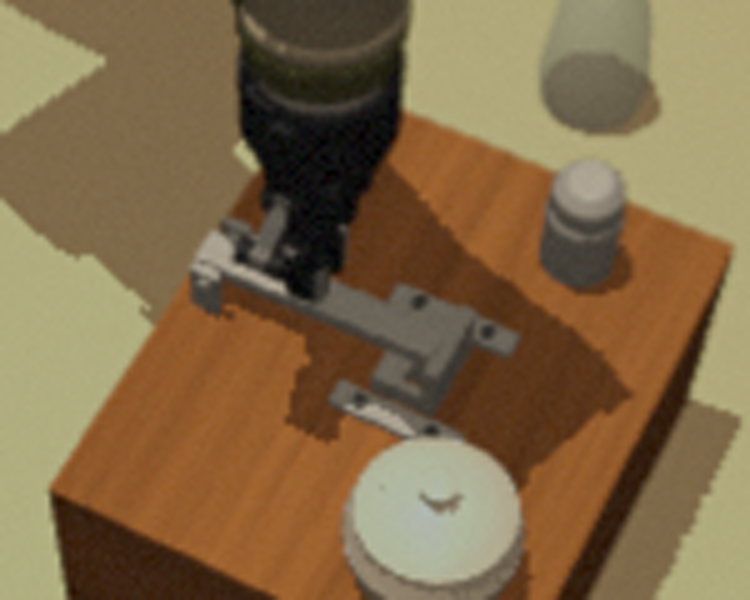

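The tooth is down in the notch (tooth z ≈ 0.4). Next I ease the spring load onto the lip and the weight onto the bin top before opening the gripper.

```bash
python3 -m pendant '[[[0,0.0004,-0.0003,0,0,0],[0,0.0008,-0.0006,0,0,0],[0,0.0012,-0.001,0,0,0],[0,0.0012,-0.0013,0,0,0],[0,0.0012,-0.0016,0,0,0],[0,0.0012,-0.0016,0,0,0]]]'; python3 nxt.py 2 0
```

```text
clock: 13.08
ee_pos: [548.3, 77.3, 201.3]
ee_rot: [-0.573, 0.411, -0.412, 0.577]
force: [-5.6, -0.3, -3.2]
width: 13.2
TCP bin [-5.130e+01  2.000e-01  2.013e+02] a,e [-0.011  0.005] tool e 0.005 tooth [1.9 0.  0.6] F bin [-5.4  1.5 -3.2] Tq [-0.1   1.13  0.04] w 13.2 t 13.07
(2.0, 0.0) [0.2 0.3 0.3] [-0.005  0.    -0.003]
```

```bash
python3 -m pendant '[[[0,0.0003,-0.0004,0,0,0],[0,0.0003,-0.0008,0,0,0],[0,0.0003,-0.0012,0,0,0],[0,0.0003,-0.0016,0,0,0],[0,0.0003,-0.0016,0,0,0]]]'; python3 nxt.py 2 0
```

```text
clock: 13.7
ee_pos: [548.2, 77.1, 201.6]
ee_rot: [-0.572, 0.41, -0.412, 0.578]
force: [-4.2, 2.0, -3.5]
width: 13.4
TCP bin [-5.140e+01  1.000e-01  2.016e+02] a,e [-0.01  0.01] tool e 0.008 tooth [2.  0.  1.2] F bin [-3.4  3.2 -3.5] Tq [0.55 0.93 0.02] w 13.4 t 13.7
(2.0, 0.0) [0.1 0.6 0.4] [-0.008  0.001 -0.003]
```

```bash
python3 -m pendant '[[[-0.0002,0,-0.0004,0,0,0],[-0.0004,0,-0.0008,0,0,0],[-0.0006,0,-0.0012,0,0,0],[-0.0006,0,-0.0015,0,0,0],[-0.0006,0,-0.0015,0,0,0]]]'; python3 nxt.py 2 0;  python3 - <<'E'
from h import *
w=cam("wrist");crop(w,210,40,140,130,5,"w12c")
E
```

```text
clock: 14.32
ee_pos: [547.3, 76.8, 201.9]
ee_rot: [-0.572, 0.41, -0.413, 0.578]
force: [-3.8, 3.2, -4.6]
width: 13.7
TCP bin [-5.240e+01  1.000e-01  2.019e+02] a,e [-0.005  0.016] tool e 0.008 tooth [1.2 0.  1.9] F bin [-2.5  4.3 -4.6] Tq [0.71 0.74 0.01] w 13.7 t 14.32
(2.0, 0.0) [0.1 0.9 1.4] [-0.008  0.    -0.001]
```

View pics/w12c.png

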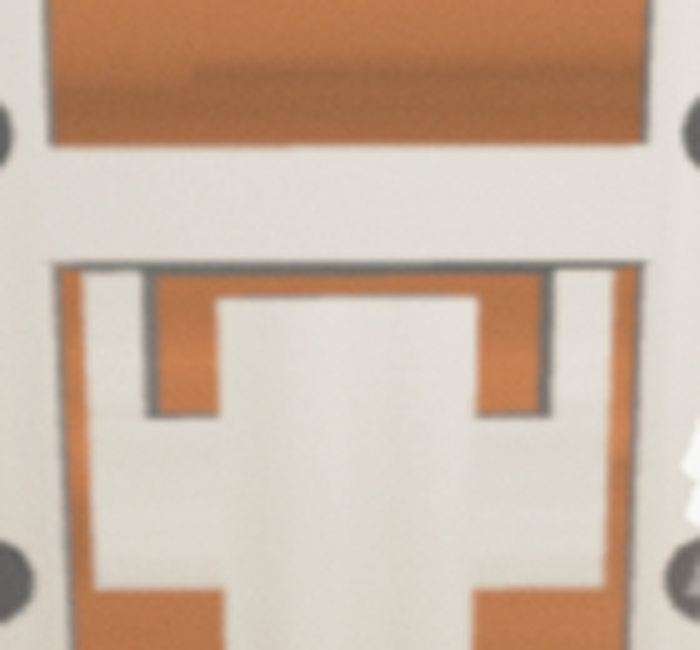

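```bash
python3 -m pendant '[[[0,0.0005,0,-0.003,0,0],[0,0.001,0,-0.006,0,0],[0,0.0013,0,-0.008,0,0],[0,0.0013,0,-0.008,0,0]]]'; python3 nxt.py 2 0; python3 -m pendant '[[[0,0,0,0,0,0],[0,0,0,0,0,0],[0,0,0,0,0,0],[0,0,0,0,0,0],[0,0,0,0,0,0],[0,0,0,0,0,0]]]' 0 20;python3 nxt.py; python3 - <<'E'
from h import *
w=cam("wrist","w13")
E
```

```text
clock: 14.88
ee_pos: [547.6, 76.9, 201.1]
ee_rot: [-0.575, 0.411, -0.411, 0.576]
force: [-4.0, 4.1, -2.5]
width: 13.2
TCP bin [-5.210e+01  1.000e-01  2.011e+02] a,e [-0.005  0.001] tool e 0.001 tooth [0.9 0.  0.1] F bin [-2.4  5.2 -2.5] Tq [ 0.75  0.94 -0.01] w 13.2 t 14.88
(2.0, 0.0) [0.1 0.1 1.1] [-0.001  0.    -0.001]
clock: 15.62
ee_pos: [547.9, 76.2, 201.0]
ee_rot: [-0.575, 0.411, -0.412, 0.575]
force: [-0.2, -0.7, 0.5]
width: 42.7
TCP bin [-52.1  -0.7 201. ] a,e [-0.006 -0.   ] tool e 0.001 tooth [ 0.9  0.  -0. ] F bin [-0.4 -0.6  0.5] Tq [-0.01  0.04  0.04] w 42.7 t 15.62
```

View pics/w13.png

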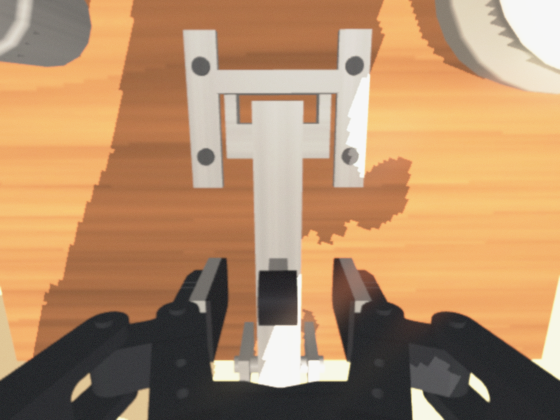

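The gripper is open and clear, and the bar is still in the notch: its end is at (277,100), between the wall and the lip. Now I retract straight up.

```bash
python3 -m pendant '[[[0,-0.01,0,0,0,0],[0,-0.03,0,0,0,0],[0,-0.06,0,0,0,0],[0,-0.1,0,0,0,0],[0,-0.1,0,0,0,0],[0,-0.1,0,0,0,0]]]'; python3 - <<'E'
from h import *
w=cam("wrist");crop(w,200,60,160,240,2,"w14w")
crop(w,220,60,120,110,6,"w14c");sc=cam("scene"); crop(sc,235,130,150,120,5,"s14c")
E
```

```text
clock: 16.42
ee_pos: [547.8, 76.2, 301.1]
ee_rot: [-0.575, 0.411, -0.412, 0.575]
force: [-0.7, -0.4, 0.1]
width: 42.8
```

View pics/w14c.png

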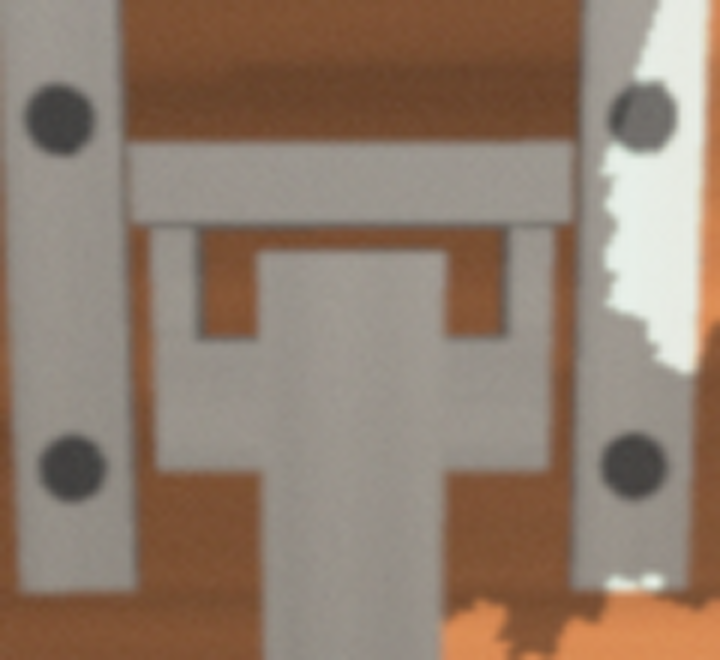

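View pics/s14c.png

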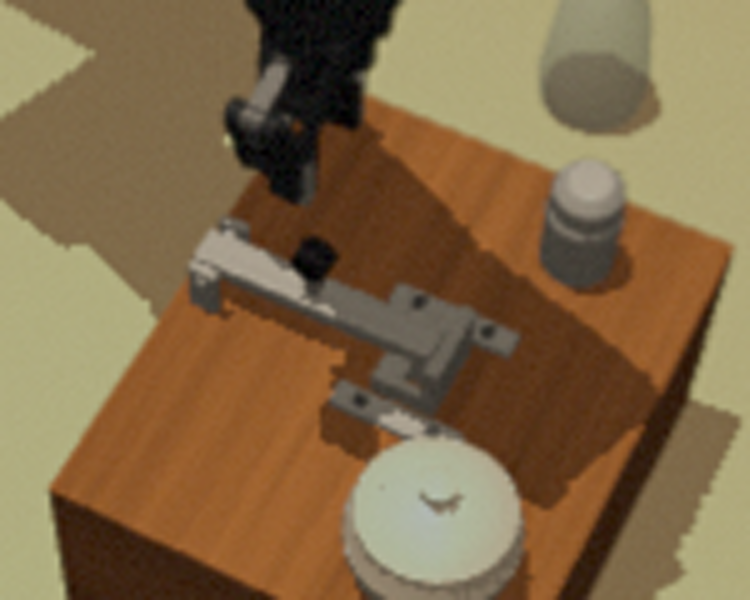

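```bash
python3 gap.py 101.7 97.4 0 0; python3 - <<'E'
from way import *
w=cam("wrist")
for z in(188,190,192,195): 
    p=atz(w,[(220+257/6,101.7),(220+446/6,101.7)],z); print(z,np.linalg.norm(p[0]-p[1]).round(2))
for d,u in((w,0),):
    print(proj(w,B(q,[barpt(-.006,0,55,42),barpt(-.006,0,125,5,10),barpt(-.006,0,125,5,-10)])).round(1))
E
```

```text
bar end [ 4.8 -0.3 30. ] wall [ 7.3 -0.3 38. ] tooth x -0.2 back face lower x 4.8 gap 2.6
188 20.34
190 20.18
192 20.02
195 19.78
[[279.3 221.5]
 [263.9  99.6]
 [295.1  99.6]]
```

Gap to the back wall is 2.6 mm, which matches the notch's 2.5 mm play with the tooth bearing on the lip. The bar is level and the gripper is about 100 mm clear, so I'm handing in.

```bash
python3 - <<'E'
from h import *
arm.finish_job()
try: cam("top","tend")
except Exception as ex: print(ex)
E
```

```text
the job is handed in; nothing more can be done
the job is handed in; nothing more can be done
```

The bin is shut and latched, and I handed the job in at about 16.5 s; no verdict was reported. I pinched the bar's grip at 30 N, lifted the tooth over the lip and pushed the tray shut. I then lowered the tooth into the notch, which I had measured about 2 mm behind the keeper origin. I eased off part of the spring load before opening the gripper and retracting 100 mm straight up.

**Last checks (after release):**
- **Tooth:** the camera put it at about x = -0.2 mm in the keeper frame. The 2.6 mm gap to the back wall matches the notch's 2.5 mm play, so it is bearing on the lip.
- **Bar and tray:** the bar looked level, with its tooth down. Its height judged from its width in the picture is only good to a few mm; at the moment of release the arm's position put the tooth end about 0 mm above the bin's top. The tray was within about 0.01 rad of upright, and nothing moved between the last pictures.
- **Forces:** the tool readings I took at the end of each move stayed around 8 N or below, so I have no sign of hard contact with the keeper. I did not measure the bar-on-keeper force itself.
- **Bystanders:** the sugar bowl, salt shaker and cruet were undisturbed in the last scene crop. I did not check the mug and ladle in the final pictures, but the arm only crossed that side once, about 200 mm above the mug.

**What disagreed:**
- **Easing off:** the tool hardly moved for the first roughly 3 mm I commanded back, and a sideways force of 3–5 N built up until the gripper opened.
- **Camera fits:** the top and scene views differed by about 2 mm, so I relied on the wrist camera for the notch.

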